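# Clear the forked hook and fetch the red fixture bolt

### The job

The red fixture bolt hangs at the back of the full forked hook: first move the green bolt and then the yellow one in front of it over to the spare hook, each time pushing the bolt back along the spare hook against what is there (the sprung buffer for the green one, the green bolt for the yellow one) with about 10 N held for half a second, then easing off and leaving it hanging. Then take the red bolt off and stand it upright in the tray without dropping it. Never push the buffer with more than 20 N, do not knock or force the hooks, and do not move the other things on the table.

Things in the scene. Friction and masses are not known exactly. Their poses are not given: they have to be found in the camera images.
- green_bolt_knob (a point): Green fixture bolt, 110 mm tall, 0.2 kg, round about z (up). From its flat foot up: shank 34 mm dia, 42 mm long; neck 12 mm dia, 18 mm long; steel collar 34 mm dia, 10 mm thick; coloured knob 24 mm dia, 40 mm tall, to be gripped from above. This point: centre of the knob, 90 mm over the foot, 30 mm over the collar's underside. It hangs foremost on the full hook.
- yellow_bolt_knob (a point): Yellow fixture bolt, 110 mm tall, 0.2 kg, round about z (up). From its flat foot up: shank 34 mm dia, 42 mm long; neck 12 mm dia, 18 mm long; steel collar 34 mm dia, 10 mm thick; coloured knob 24 mm dia, 40 mm tall, to be gripped from above. This point: centre of the knob, 90 mm over the foot, 30 mm over the collar's underside. Middle one on the full hook, 42 mm behind the green.
- red_bolt_knob (a point): Red fixture bolt, 110 mm tall, 0.2 kg, round about z (up). From its flat foot up: shank 34 mm dia, 42 mm long; neck 12 mm dia, 18 mm long; steel collar 34 mm dia, 10 mm thick; coloured knob 24 mm dia, 40 mm tall, to be gripped from above. This point: centre of the knob, 90 mm over the foot, 30 mm over the collar's underside. Rearmost on the full hook, 42 mm behind the yellow.
- full_hook: The full hook: blue forked hook, fixed, on a 44 mm wide post. Origin on the table under the post's front face, z up; two level prongs run from the post along the hook's -x (towards the robot), undersides 200 and tops 208 mm over the table; the slot between them is 15 mm wide, on y = 0, from x = 0 to -143 mm. Three bolts hang on it at the start.
- spare_hook: The spare hook: blue forked hook, fixed, on a 44 mm wide post. Origin on the table under the post's front face, z up; two level prongs run from the post along the hook's -x (towards the robot), undersides 200 and tops 208 mm over the table; the slot between them is 15 mm wide, on y = 0, from x = 0 to -143 mm. Empty but for a buffer at its post.
- spare_hook_post (a point): Point on the front face of the spare hook's post, 216 mm over the table, axes as the hook's: a black rubber-nosed sprung buffer, 12 mm dia, sticks out from it along -x and meets a bolt's collar. Its nose stands 26 to 46 mm ahead of this point: set differently each time and not measured, find it by feel or sight. Spring 4 N per mm, 6 mm travel, then solid; it returns slowly.
- full_hook_mouth (a point): Middle of the full hook's slot at its mouth (hook x = -143 mm), at prong-top height; axes as the hook's. Bolts hang by the neck, collar on the prongs; they can rise at most 10 mm there. Just inside the mouth (8 mm long) the prongs have lips 4 mm high: raise a bolt 4 to 10 mm (best 7) to pass. Outside, the prong ends flare as a guide for the neck, 24 mm farther out.
- spare_hook_mouth (a point): Middle of the spare hook's slot at its mouth (hook x = -143 mm), at prong-top height; axes as the hook's. Bolts hang by the neck, collar on the prongs; they can rise at most 10 mm there. Just inside the mouth (8 mm long) the prongs have lips 4 mm high: raise a bolt 4 to 10 mm (best 7) to pass. Outside, the prong ends flare as a guide for the neck, 24 mm farther out.
- tray: Dark steel parts tray, fixed, 120 x 120 mm, rim 18 mm high, walls 4 mm, inner floor about 4 mm over the table. Origin at the centre of its underside.
- gel_tub: Blue and cream tub, 70 mm dia, 49 mm tall, standing; bystander, leave alone. Origin at the centre of its underside.
- block: Grey steel block, 40 x 50 x 40 mm, lying on the table; bystander, leave alone. Origin at the centre of its underside.
- magnet: Red welding magnet lying flat, 55 x 110 x 16 mm; bystander, leave alone. Origin at the centre of its underside.
Not all that is in view belongs to the job. Leave any turquoise look-alike of the part that bears green_bolt_knob alone.

How it is judged:
By the outcome, as a careful person would: the job done as asked, in the order asked, and still so for the second after the job is handed in, with the robot touching nothing.
It also fails if it takes over 72 s, if anything falls off the work surface, if the arm or the gripper's body presses on something with over 40 N, if the wrist force passes 120 N, or if a joint passes its speed limit or range.

### The arm

A 6-joint arm with a two-finger parallel gripper is mounted at the origin on the work surface; the furniture and walls round the work are solid. World frame = base frame: x ahead of the robot, y to its left, z up, the work surface at z = 0. Lengths are in m, angles in rad, forces in N, time in s.
With the tool pointing down it reaches from about 0.325 to 0.75 m from the base axis. Payload 7.6 kg.
Tool frame: the origin (TCP) lies between the finger pads; the fingertips stand 22 mm ahead of it and the grasp point (between the pads) lies 3 mm ahead of it; z points along the fingers, y is the line along which they close (so a half turn about z gives the same grasp; the last joint's range is limited). The gripper opens to 85 mm and grips with 20 to 120 N. Pads are 22 mm wide; open, the fingers measure 114 mm over their backs; the gripper's body (76 mm by 85 mm) begins 54 mm behind the grasp point. The pads swing forward as they close: fully open they stand 13 mm farther back than shut.
Start: joints at [1.2, 0.052, 1.401, -0, 1.689, -0.07], TCP at [0.156, 0.501, 0.253] pointing down, gripper open.
Joint ranges: [-2.9, 2.9], [-0.91, 2.17], [0.12, 2.37], [-1.06, 4.2], [0.26, 2.73], [-2.93, 2.93]. Speed limits (rad/s): [2.57, 2.57, 3.01, 3.14, 3.14, 3.14].

### API

Orientations are given as a unit quaternion [x, y, z, w].
In Python, from bench import * gives the robot as it stands.
- The arm moves only by the shell command python3 -m pendant 'ROWS' [OPENING]. ROWS is JSON, a list of rows, each a list of 4 numbers: the shift along the tool's x, y, z in cm, then the turn about the tool's z in degrees. A call has 1 to 10 rows; each row shifts and turns the commanded pose from where the row before left it, along the tool's axes as they then stand; what a row does not reach is not made up. A row lasts 1/12 s, in which the tool goes at most 41.7 mm and 7.16 degrees, less where a joint would pass 70% of its speed; a pose out of reach is approached as far as the arm can. A call is refused whole if a number of a shift passes 4.17 or a number of a turn 7.16, either way. A call with a gripper value outside its range is refused whole. OPENING is the opening, from 0 (shut) to 1 (fully open), set as the call begins (- or left out, the last holds). The fingers move at their own pace and stop on an object; the grip force is fixed at half the most. Time passes only in rows, so rows that do not move let the fingers close. It gives the time, the measured TCP pose, the force and the opening at its end, in the units of the state.
- observe(): the state, without advancing time (a new reading comes with each control period).
- capture(name): name is "scene" or "top" or "wrist"; returns a dict with "img" (384x512x3 uint8, blue, green, red), "z_map" (384x512 float32, m along the optical axis (not along the pixel's ray), 0 where there is no reading), "camera_matrix" (3x3 intrinsics, pixels), "eye" and "rotation" of the camera in the world. Camera axes: x right, y up, looking along -z (the intrinsics and any distortion apply to the point x, -y, -z); pixel columns grow to the right and rows downward; lengths in m; the calibration is good to about 2 mm. A picture is of the moment at which its call begins.
- close_job(): hands the job in, once; it reports no verdict.
Trained networks look in the newest picture that a camera, given by its name, has taken for a name from the list of things; names that differ only in an ending like _2 or _b are one class to them, and where a whole thing is asked for, a point or a joint stands for the part that bears it (a point fixed in the world has none). Each returns a list of dicts, best first, with "conf" (0 to 1); they miss things now and then, are a little off and sometimes report something else, mostly with a low value. They report only what shows in the picture. A call takes as long as a camera call. They do not tell look-alikes from the thing itself.
- boxes_of(thing, camera): "extent" ([left, top, right, bottom] in pixels, round what is visible of it).
The state is a dict: "time_s": time; "q": joint angles; "qvel": joint speeds; "effort": joint torques, N m; "tcp_pos": TCP position; "ee_rot": TCP orientation; "wrist_force": force on the tool from outside, world axes, zero at the start; "moment": the same for the moment, N m; "finger_gap": finger opening in m.
Only numpy, scipy, OpenCV 4.12 (cv2) and the standard library are available. Lean on these libraries where they do the work, as an engineer would, in place of code of your own. Each camera call takes 0.05 s, during which the arm holds its last target. There are 200 camera calls.

## Working session

There is one attempt and no reset: what is moved stays moved. The work goes in short steps, Python scripts to look and compute and a shell command to move; the robot and the scene stay as the last step left them, time stands still between calls to the robot, and variables do not carry over. Pictures are saved under pics/ and viewed, on a budget of 10 in all, crops included, one or two more only if the job needs it, and the job is handed in when it is done.

```bash
ls; mkdir -p pics
cat > h.py <<'E'
from bench import *
import numpy as np, cv2
def world(c,u,v,z):
    K=c["camera_matrix"];x=(u-K[0,2])/K[0,0];y=(v-K[1,2])/K[1,1]
    p=np.stack([x*z,-y*z,-z],-1)
    return p@np.array(c["rotation"]).T+np.array(c["eye"])
def cloud(c):
    v,u=np.mgrid[0:384,0:512]
    return world(c,u,v,c["z_map"])
E
python3 - <<'E'
from h import *
o=observe();print({k:np.round(o[k],3) for k in o})
ims=[]
for n in ["scene","top"]:
    c=capture(n);np.savez(f"/tmp/{n}.npz",**c);ims.append(c["img"]);P=cloud(c)
    print(n,np.round(c["eye"],3),[k for k in c])
    for t in ["green_bolt_knob","yellow_bolt_knob","red_bolt_knob","full_hook","spare_hook","tray","gel_tub","block","magnet"]:
        for b in boxes_of(t,n)[:3]:
            e=np.array(b["extent"]);u,v=int((e[0]+e[2])/2),int((e[1]+e[3])/2)
            print(t,round(b["conf"],2),np.round(e).astype(int),np.round(P[min(v,383),min(u,511)],3))
cv2.imwrite("pics/a.png",cv2.resize(ims[0],(800,600)));cv2.imwrite("pics/b.png",cv2.resize(ims[1],(800,600)))
E
```

```text
pics
{'time_s': np.float64(0.0), 'q': array([ 1.2  ,  0.053,  1.402,  0.   ,  1.689, -0.07 ]), 'qvel': array([ 0.   ,  0.001, -0.   , -0.001, -0.002,  0.001]), 'effort': array([ 1.0000e-03, -3.8167e+01, -3.6018e+01, -0.0000e+00,  6.0000e-03,
       -0.0000e+00]), 'tcp_pos': array([0.155, 0.501, 0.252]), 'ee_rot': array([ 0.15 ,  0.989, -0.001, -0.   ]), 'wrist_force': array([-0.059, -1.14 ,  0.315]), 'moment': array([ 0.   , -0.069, -0.029]), 'finger_gap': np.float64(0.085)}Traceback (most recent call last):
  File "<stdin>", line 5, in <module>
  File "h.py", line 9, in cloud
    return world(c,u,v,c["z_map"])
  File "h.py", line 6, in world
    return p@np.array(c["rotation"]).T+np.array(c["eye"])
           ~^~~~~~~~~~~~~~~~~~~~~~~~~~
ValueError: matmul: Input operand 1 has a mismatch in its core dimension 0, with gufunc signature (n?,k),(k,m?)->(n?,m?) (size 4 is different from 3)
```

Rotation is a quaternion.

```bash
sed -i 's/p@np.array(c\["rotation"\]).T/p@Rot.from_quat(c["rotation"]).as_matrix().T/; 2a from scipy.spatial.transform import Rotation as Rot' h.py
python3 - <<'E'
from h import *
ims=[]
for n in ["scene","top"]:
    c=capture(n);np.savez(f"/tmp/{n}.npz",**c);ims.append(c["img"]);P=cloud(c)
    print(n,np.round(c["eye"],3),c["rotation"],[k for k in c])
    for t in ["green_bolt_knob","yellow_bolt_knob","red_bolt_knob","full_hook","spare_hook","tray","gel_tub","block","magnet"]:
        for b in boxes_of(t,n)[:3]:
            e=np.array(b["extent"]);u,v=int((e[0]+e[2])/2),int((e[1]+e[3])/2)
            print(t,round(b["conf"],2),np.round(e).astype(int),np.round(P[min(v,383),min(u,511)],3))
cv2.imwrite("pics/a.png",cv2.resize(ims[0],(800,600)));cv2.imwrite("pics/b.png",cv2.resize(ims[1],(800,600)))
E
```

```text
scene [ 0.975 -0.336  1.123] [0.24152347 0.12533209 0.43768874 0.85696374] ['img', 'z_map', 'camera_matrix', 'eye', 'rotation']
green_bolt_knob 0.86 [181 279 198 304] [ 0.581 -0.259  0.081]
green_bolt_knob 0.76 [246 247 260 272] [ 0.6   -0.077  0.067]
green_bolt_knob 0.55 [269 174 281 208] [0.538 0.032 0.225]
yellow_bolt_knob 0.66 [276 189 292 220] [0.58  0.032 0.214]
red_bolt_knob 0.71 [285 199 304 229] [0.621 0.028 0.228]
full_hook 0.83 [264 169 328 290] [0.645 0.015 0.204]
full_hook 0.32 [275 187 293 218] [0.581 0.029 0.228]
spare_hook 0.21 [262 180 324 290] [0.582 0.073 0.   ]
tray 0.94 [278 158 325 199] [0.447 0.215 0.007]
gel_tub 0.85 [196 188 220 217] [ 0.375 -0.075  0.05 ]
block 0.24 [190 214 265 333] [ 0.659 -0.186  0.251]
magnet 0.66 [226 171 255 195] [0.352 0.051 0.015]
top [0.362 0.004 1.152] [-0.05605166  0.04945836  0.71172751 -0.69846691] ['img', 'z_map', 'camera_matrix', 'eye', 'rotation']
green_bolt_knob 0.72 [336 167 354 184] [ 0.561 -0.252  0.102]
green_bolt_knob 0.65 [237 172 254 193] [0.519 0.036 0.255]
yellow_bolt_knob 0.61 [237 160 249 174] [0.562 0.042 0.236]
red_bolt_knob 0.57 [241 142 249 157] [0.605 0.035 0.255]
full_hook 0.76 [237 125 264 200] [0.58  0.024 0.216]
full_hook 0.66 [298 127 335 198] [ 0.578 -0.153  0.208]
spare_hook 0.89 [298 124 333 198] [ 0.581 -0.151  0.206]
tray 0.81 [169 199 216 245] [0.437 0.217 0.001]
tray 0.42 [236 126 264 202] [0.577 0.024 0.218]
gel_tub 0.72 [275 233 298 257] [ 0.362 -0.078  0.05 ]
gel_tub 0.19 [237 174 248 193] [0.518 0.044 0.246]
block 0.62 [329 220 354 242] [ 0.401 -0.249  0.04 ]
block 0.2 [239 172 251 195] [0.519 0.039 0.244]
magnet 0.79 [230 234 262 253] [0.367 0.045 0.015]
```

View pics/a.png

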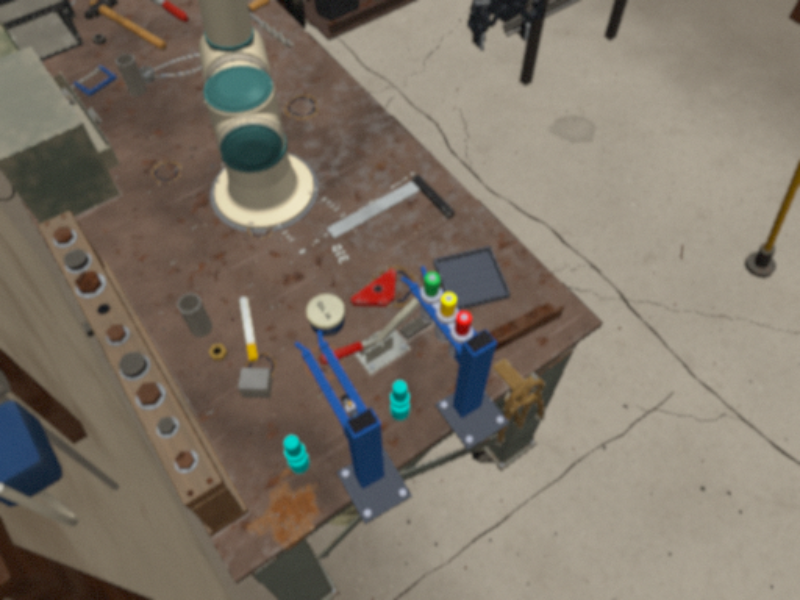

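View pics/b.png

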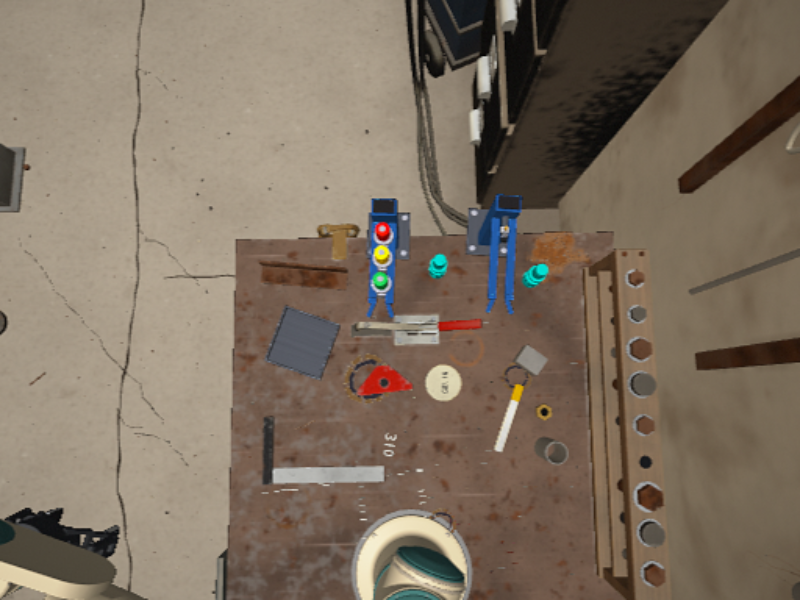

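```bash
cat >> h.py <<'E'
def masks(img):
    h=cv2.cvtColor(img,cv2.COLOR_BGR2HSV).astype(int);H,S,V=h[...,0],h[...,1],h[...,2]
    m={"green":(H>50)&(H<80),"yellow":(H>22)&(H<35),"red":((H<8)|(H>172)),"blue":(H>100)&(H<125)}
    return {k:a&(S>130)&(V>60) for k,a in m.items()}
def rayz(c,u,v,z):
    a=world(c,u,v,np.ones_like(u,dtype=float))-np.array(c["eye"])
    e=np.array(c["eye"]);return e+a*((z-e[2])/a[...,2])[...,None]
def analyse(c):
    P=cloud(c);M=masks(c["img"]);ok=c["z_map"]>0
    for k in ["green","yellow","red"]:
        m=M[k]&ok&(P[...,2]>.22)&(P[...,2]<.27)
        if m.sum()<5: continue
        q=P[m];t=q[q[:,2]>np.percentile(q[:,2],98)-.006]
        v,u=np.nonzero(m)
        print(k,m.sum(),"all",np.round(np.median(q,0),4),"bbox mid",np.round((q.min(0)+q.max(0))/2,4),"top",np.round((t.min(0)+t.max(0))/2,4),np.round(t.max(0)-t.min(0),3),len(t))
    for nm,lo,hi in [("full",-.06,.12),("spare",-.25,-.06)]:
        m=M["blue"]&ok&(P[...,2]>.202)&(P[...,2]<.214)&(P[...,1]>lo)&(P[...,1]<hi)
        q=P[m]
        if len(q)<20: continue
        print(nm,len(q),"z",np.median(q[:,2]),"x",q[:,0].min(),q[:,0].max())
        f=q[(q[:,0]>.50)&(q[:,0]<.62)];a=np.polyfit(f[:,0],f[:,1],1);r=f[:,1]-np.polyval(a,f[:,0])
        for s in range(4):
            L,Rr=f[r>0],f[r<=0];aL,aR=np.polyfit(L[:,0],L[:,1],1),np.polyfit(Rr[:,0],Rr[:,1],1)
            a=(aL+aR)/2;r=f[:,1]-np.polyval(a,f[:,0])
        print("  slopes",aL,aR,"mid y at .5,.6",np.polyval(a,[.5,.6]))
        m2=M["blue"]&ok&(P[...,2]>.23)&(P[...,1]>lo)&(P[...,1]<hi);q=P[m2]
        if len(q)>5: print("  post",q.min(0),q.max(0))
E
python3 - <<'E'
from h import *
np.set_printoptions(precision=4,suppress=True)
for n in ["scene","top"]:
    c=dict(np.load(f"/tmp/{n}.npz"));print(n,c["camera_matrix"].tolist());analyse(c)
E
```

```text
scene [[434.77505196050794, 0.0, 255.39792514219604], [0.0, 434.77505196050794, 196.06509637726947], [0.0, 0.0, 1.0]]
green 92 all [0.5368 0.0373 0.2548] bbox mid [0.5317 0.0423 0.2462] top [0.5315 0.0424 0.2581] [0.024 0.024 0.007] 47
yellow 93 all [0.5804 0.0355 0.2558] bbox mid [0.5757 0.04   0.246 ] top [0.5752 0.04   0.2583] [0.021 0.022 0.006] 50
red 103 all [0.6193 0.0327 0.2553] bbox mid [0.6152 0.0375 0.2454] top [0.6144 0.0379 0.2591] [0.021 0.024 0.006] 49
full 246 z 0.20842449463942125 x 0.4768645100157371 0.671348700331916
  slopes [-0.0741  0.0695] [-0.0617  0.0572] mid y at .5,.6 [0.0294 0.0226]
  post [0.6421 0.013  0.2307] [0.6727 0.0558 0.2522]
spare 605 z 0.2082516134336344 x 0.47893622418634957 0.6743601129688179
  slopes [-0.0875 -0.1004] [-0.0957 -0.1248] mid y at .5,.6 [-0.1584 -0.1676]
  post [ 0.6416 -0.1963  0.2301] [ 0.6746 -0.1526  0.2543]
top [[359.45349188756063, 0.0, 255.14292229296512], [0.0, 359.45349188756063, 190.53835163797464], [0.0, 0.0, 1.0]]
green 67 all [0.5252 0.0411 0.2557] bbox mid [0.5287 0.0413 0.2437] top [0.5296 0.0412 0.2564] [0.021 0.021 0.006] 51
yellow 58 all [0.5706 0.0382 0.2563] bbox mid [0.5725 0.0383 0.242 ] top [0.5723 0.0381 0.2573] [0.023 0.02  0.007] 49
red 75 all [0.6071 0.0354 0.2552] bbox mid [0.6117 0.0365 0.2426] top [0.6125 0.0351 0.2561] [0.022 0.021 0.006] 49
full 347 z 0.20693551847941294 x 0.47341628880708164 0.6407973654974675
  slopes [-0.0267  0.071 ] [-0.0845  0.0702] mid y at .5,.6 [0.0428 0.0372]
  post [0.6378 0.0138 0.2301] [0.6687 0.0561 0.2495]
spare 578 z 0.20668512455911653 x 0.47497306806986 0.6689296179504419
  slopes [-0.1038 -0.0934] [-0.0933 -0.1283] mid y at .5,.6 [-0.1601 -0.17  ]
  post [ 0.6396 -0.1963  0.2309] [ 0.6719 -0.1534  0.2498]
```

```bash
python3 -m pendant '[[0,0,-4,0],[0,0,-4,0],[0,0,-4,0],[0,0,-4,0],[0,-4,0,0],[0,-4,0,0],[0,-4,0,0],[0,-4,0,0],[-3,-3,0,0],[-3,-3,0,0]]'
```

```text
time_s: 1.88
tcp_pos: [0.1459, 0.2734, 0.4136]
ee_rot: [0.148, 0.989, 0.001, 0.0]
wrist_force: [1.4, -0.3, 0.1]
finger_gap: 0.0856
```

```bash
python3 -m pendant '[[-3.4,-2,0,0],[-3.4,-2,0,0],[-3.4,-2,0,0],[-3.4,-2,0,0],[-3.4,-2,0,0],[-3.4,-2,0,0],[-3.4,-2,0,0],[-3.4,-2,0,0],[-3.4,-2,0,0],[-3.4,-2,0,0]]'; python3 -m pendant '[[-3.4,-2,0,0],[0,0,0,-6.5],[0,0,0,-6.5],[0,0,0,0],[0,0,0,0]]'
python3 - <<'E'
from h import *
np.set_printoptions(precision=4,suppress=True)
o=observe();print(o["tcp_pos"],o["ee_rot"],o["wrist_force"])
c=capture("wrist");print(c["eye"],c["rotation"]);cv2.imwrite("pics/c.png",c["img"]);np.savez("/tmp/w.npz",**c);analyse(c)
E
```

```text
time_s: 2.72
tcp_pos: [0.4133, -0.0189, 0.4135]
ee_rot: [0.15, 0.989, 0.0, 0.0]
wrist_force: [0.2, 1.5, 0.6]
finger_gap: 0.0858
time_s: 3.13
tcp_pos: [0.439, -0.0461, 0.4134]
ee_rot: [0.039, 0.999, 0.0, 0.0]
wrist_force: [-0.1, 0.4, 0.8]
finger_gap: 0.0854
[ 0.439  -0.0461  0.4134] [0.0386 0.9993 0.     0.0001] [-0.095   0.4207  0.759 ]
[ 0.3642 -0.0393  0.5332] [-0.1097 -0.1019  0.6715  0.7257]
green 254 all [0.521  0.0366 0.2489] bbox mid [0.5274 0.0399 0.2421] top [0.5278 0.0355 0.2556] [0.02  0.009 0.007] 108
yellow 175 all [0.5714 0.0351 0.2567] bbox mid [0.5847 0.0391 0.2402] top [0.5736 0.0381 0.2554] [0.023 0.018 0.006] 161
red 472 all [0.6058 0.0347 0.252 ] bbox mid [0.6208 0.0417 0.2408] top [0.6122 0.0376 0.2553] [0.023 0.024 0.007] 240
full 930 z 0.20711401663303455 x 0.4733871653693256 0.6391937735577163
  slopes [-0.3663  0.2458] [-0.0897  0.0743] mid y at .5,.6 [0.046  0.0232]
  post [ 0.4246 -0.0266  0.242 ] [0.6561 0.0494 0.4713]
spare 1587 z 0.20688181769999925 x 0.47515852814364457 0.6705923024306597
  slopes [-0.1041 -0.0906] [-0.0944 -0.1241] mid y at .5,.6 [-0.157  -0.1669]
  post [ 0.4206 -0.1732  0.2301] [ 0.6569 -0.063   0.4761]
```

View pics/c.png

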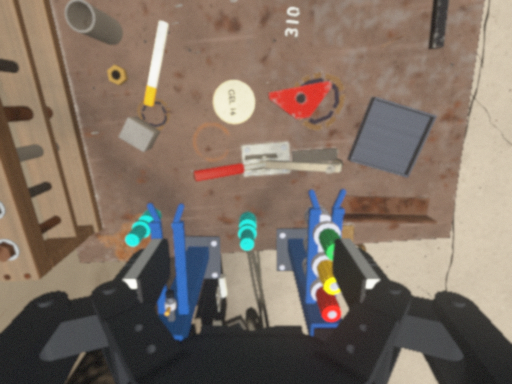

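```bash
python3 -m pendant '[[0,3.1,0,-0.9],[0,3.1,0,0],[0,3.1,2,0],[-2.9,0,2.5,0],[-2.9,0,2.5,0],[-2.8,0,2.5,0],[0,0,1,0],[0,0,0,0],[0,0,0,0]]'
python3 - <<'E'
from h import *
np.set_printoptions(precision=4,suppress=True)
o=observe();print(o["tcp_pos"],o["ee_rot"],o["wrist_force"])
c=capture("wrist");cv2.imwrite("pics/d.png",c["img"]);analyse(c)
E
```

```text
time_s: 3.93
tcp_pos: [0.5303, 0.0421, 0.3088]
ee_rot: [0.03, 1.0, 0.0, -0.0]
wrist_force: [0.0, -0.2, 0.2]
finger_gap: 0.0856
[0.5303 0.0421 0.3088] [ 0.0296  0.9996  0.0001 -0.    ] [ 0.0083 -0.2438  0.2468]
green 1005 all [0.5234 0.0439 0.2565] bbox mid [0.5287 0.0436 0.2422] top [0.5287 0.0436 0.2557] [0.024 0.024 0.007] 718
yellow 723 all [0.5697 0.0407 0.2568] bbox mid [ 0.5905 -0.0588  0.2405] top [0.5734 0.0407 0.2554] [0.024 0.023 0.007] 633
red 949 all [0.6057 0.039  0.2529] bbox mid [0.6205 0.0378 0.2405] top [0.6102 0.0382 0.2552] [0.019 0.025 0.007] 505
full 2185 z 0.20714946345620233 x 0.473451993152475 0.6394326580226479
  slopes [-0.0107  0.0655] [-0.1026  0.0814] mid y at .5,.6 [0.0451 0.0395]
  post [ 0.5131 -0.0302  0.2452] [0.5285 0.0307 0.3492]
spare 3668 z 0.20668054922499732 x 0.4786793673107245 0.6220348270880793
  slopes [-0.0993 -0.0918] [-0.171 -0.079] mid y at .5,.6 [-0.153  -0.1665]
```

View pics/d.png

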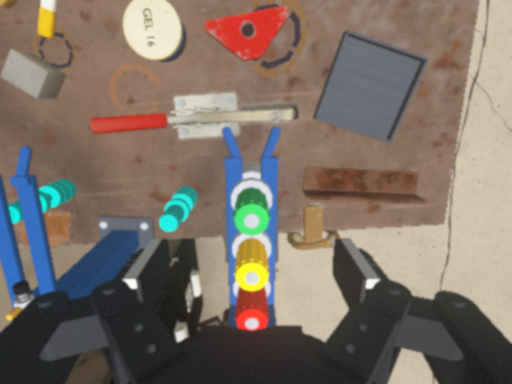

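```bash
python3 -m pendant '[[0,0.05,2,0],[0,0,2,0],[0,0,1.3,0],[0,0,1,0],[0,0,0,0],[0,0,0,0]]'; python3 -m pendant '[[0,0,0,0],[0,0,0,0],[0,0,0,0],[0,0,0,0],[0,0,0,0],[0,0,0,0]]' 0;  python3 -m pendant '[[0,0,0,0],[0,0,0,0],[0,0,0,0]]'
```

```text
time_s: 4.48
tcp_pos: [0.5308, 0.0423, 0.247]
ee_rot: [0.029, 1.0, 0.0, 0.001]
wrist_force: [-0.1, 0.3, 0.1]
finger_gap: 0.0857
time_s: 4.98
tcp_pos: [0.5309, 0.0423, 0.2458]
ee_rot: [0.029, 1.0, 0.0, 0.0]
wrist_force: [-0.1, 0.8, 1.7]
finger_gap: 0.0225
time_s: 5.23
tcp_pos: [0.5309, 0.0423, 0.2458]
ee_rot: [0.029, 1.0, 0.0, 0.0]
wrist_force: [-0.5, -0.5, 4.6]
finger_gap: 0.0228
```

```bash
python3 -m pendant '[[0,0,-0.35,0],[0,0,-0.35,0],[0,0,0,0],[0,0,0,0]]'
```

```text
time_s: 5.57
tcp_pos: [0.5307, 0.0423, 0.2522]
ee_rot: [0.029, 1.0, 0.0, -0.0]
wrist_force: [0.1, -0.3, -2.4]
finger_gap: 0.0224
```

```bash
python3 -m pendant '[[1,0,0,0],[1,0,0,0],[1,0,0,0],[0,0,0,0]]'; python3 -m pendant '[[1,0,0,0],[1,0,0,0],[0,0,0,0]]';  python3 -m pendant '[[1.5,0,0,0],[2,0,0,0],[0,0,0,0]]'
python3 - <<'E'
from h import *
np.set_printoptions(precision=4,suppress=True)
o=observe();print(o["tcp_pos"],o["ee_rot"],o["wrist_force"])
c=capture("wrist");cv2.imwrite("pics/e.png",c["img"]);analyse(c)
E
```

```text
time_s: 5.9
tcp_pos: [0.4998, 0.0442, 0.2521]
ee_rot: [0.029, 1.0, 0.0, -0.0]
wrist_force: [0.2, -0.1, -1.2]
finger_gap: 0.0227
time_s: 6.15
tcp_pos: [0.4803, 0.0453, 0.2522]
ee_rot: [0.029, 1.0, 0.0, -0.0]
wrist_force: [-0.3, 0.5, -1.2]
finger_gap: 0.0226
time_s: 6.4
tcp_pos: [0.4447, 0.0474, 0.2523]
ee_rot: [0.029, 1.0, 0.0, -0.0]
wrist_force: [-0.4, 0.5, -1.6]
finger_gap: 0.0226
[0.4447 0.0474 0.2523] [ 0.0289  0.9996  0.0001 -0.0003] [-0.4234  0.4553 -1.5533]
green 2686 all [0.4365 0.049  0.2625] bbox mid [0.4429 0.0483 0.2477] top [0.443  0.0484 0.2626] [0.024 0.023 0.008] 1631
full 1105 z 0.20731993644229876 x 0.4912399414074963 0.5282043193670676
  slopes [-0.0193  0.0678] [-0.0226  0.042 ] mid y at .5,.6 [0.0444 0.0423]
  post [ 0.4287 -0.0143  0.2569] [0.4569 0.0591 0.3189]
spare 546 z 0.20580510995380338 x 0.5021209547115263 0.5510627002635137
  slopes [-0.1311 -0.0707] [-0.2419 -0.0149] mid y at .5,.6 [-0.1361 -0.1547]
```

View pics/e.png

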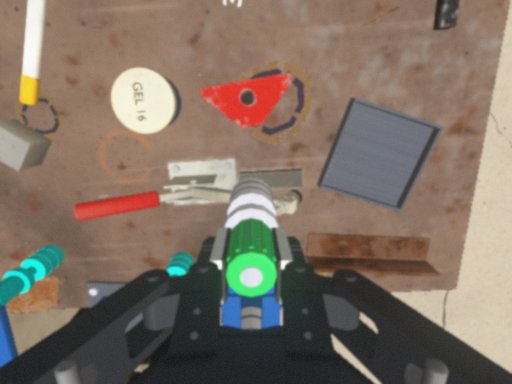

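```bash
python3 -m pendant '[[-0.2,-2,0,0],[-0.2,-3.5,0,0],[-0.2,-3.5,0,0],[-0.2,-3.5,0,0],[-0.2,-3.5,0,0],[-0.3,-3,0,0],[0,-1,0,0],[0,0,0,2.3],[0,0,0,0],[0,0,0,0]]'
python3 - <<'E'
from h import *
np.set_printoptions(precision=4,suppress=True)
o=observe();print(o["tcp_pos"],o["ee_rot"],o["wrist_force"])
for n in ["wrist","top","scene"]:
    c=capture(n);print(n);np.savez(f"/tmp/{n}2.npz",**c);analyse(c)
    if n=="wrist":cv2.imwrite("pics/f.png",c["img"])
    P=cloud(c);m=masks(c["img"])["blue"]&(c["z_map"]>0)&(abs(P[...,2]-.2075)<.0025)&(P[...,1]<-.1)
    q=P[m];s=q[:,0]
    for x in [.485,.50,.515,.53,.55,.57,.59]:
        y=np.sort(q[abs(s-x)<.004,1])
        if len(y)<6: continue
        g=np.argmax(np.diff(y));print(x,"gap",y[g],y[g+1],"mid",(y[g]+y[g+1])/2,"outer mid",(y[0]+y[-1])/2,y[-1]-y[0])
E
```

```text
time_s: 7.28
tcp_pos: [0.4477, -0.1532, 0.2521]
ee_rot: [0.049, 0.999, 0.0, -0.0]
wrist_force: [-0.1, -0.4, -1.8]
finger_gap: 0.0226
[ 0.4477 -0.1532  0.2521] [ 0.0486  0.9988  0.0002 -0.    ] [-0.0956 -0.3564 -1.7565]
wrist
green 2708 all [ 0.4393 -0.1513  0.2621] bbox mid [ 0.4462 -0.1523  0.2471] top [ 0.4462 -0.152   0.2622] [0.025 0.024 0.008] 1649
full 996 z 0.20679321084835633 x 0.5031755812005692 0.5827465304459483
  slopes [0.0009 0.0256] [-0.046   0.0466] mid y at .5,.6 [0.0248 0.0226]
spare 1160 z 0.20725772532964837 x 0.49318641336819435 0.530520141830494
  slopes [-0.0767 -0.1066] [-0.1293 -0.1071] mid y at .5,.6 [-0.1584 -0.1687]
  post [ 0.437  -0.166   0.2576] [ 0.4603 -0.0877  0.3183]
0.5 gap -0.16627400429687192 -0.1497011025409054 mid -0.15798755341888865 outer mid -0.15747422153168095 0.03298841915350964
0.515 gap -0.16754776943226682 -0.15237827217944896 mid -0.1599630208058579 outer mid -0.16031540014359985 0.04240612931388957
0.53 gap -0.16927810577394217 -0.15347177903404377 mid -0.16137494240399297 outer mid -0.15687210274417301 0.03218410595313248
top
yellow
[... 1720 characters left out ...]
0.15543227559092815 outer mid -0.15623392283343723 0.04052834446386053
0.515 gap -0.1688976960797107 -0.14952038020622563 mid -0.15920903814296816 outer mid -0.15964283674420687 0.03860311897030355
0.53 gap -0.17026324651836233 -0.15215370083469676 mid -0.16120847367652955 outer mid -0.1617000363650294 0.03830945719148246
0.55 gap -0.17221351995573606 -0.1547143746411405 mid -0.16346394729843827 outer mid -0.16311018024515905 0.03976328965364864
0.57 gap -0.1737162417353726 -0.1558907185992477 mid -0.16480348016731014 outer mid -0.1652400023399189 0.04152826132565812
0.59 gap -0.17632933021749073 -0.15794320014907273 mid -0.16713626518328173 outer mid -0.16625316291754338 0.04040424505332771
```

View pics/f.png

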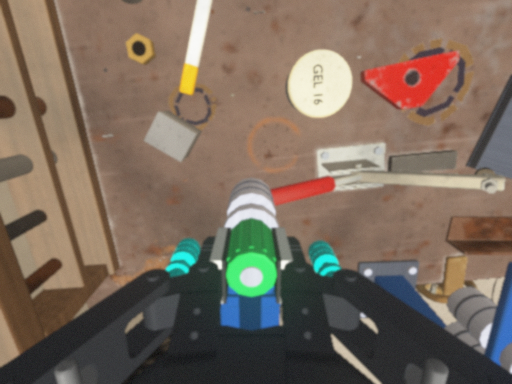

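```bash
python3 -m pendant '[[0,-0.09,0,0],[-1,0,0,0],[-1,0,0,0],[0,0,0,0]]'; python3 -m pendant '[[-1,0,0,0],[-0.5,0,0,0],[0,0,0,0]]';python3 -m pendant '[[-0.5,0,0,0],[-0.5,0,0,0],[0,0,0,0]]'
python3 - <<'E'
from h import *
np.set_printoptions(precision=3,suppress=True)
for f in ["scene2","top","w"]:
    c=dict(np.load(f"/tmp/{f}.npz"));P=cloud(c)
    d=P-np.array([.640,-.172,0]);hx=d[...,0]*.9952-d[...,1]*.0977;hy=d[...,0]*.0977+d[...,1]*.9952
    m=(c["z_map"]>0)&(abs(hy)<.007)&(hx>-.09)&(hx<.01)&(P[...,2]>.205)&(P[...,2]<.23)
    i=np.argsort(hx[m]);print(f,np.c_[hx[m],hy[m],P[m][:,2]][i][:14].tolist() if 0 else np.round(np.c_[hx[m],hy[m],P[m][:,2],c["img"][m]][i][::max(1,m.sum()//14)],3))
E
```

```text
time_s: 7.77
tcp_pos: [0.4679, -0.1558, 0.2521]
ee_rot: [0.049, 0.999, 0.0, 0.0]
wrist_force: [0.5, -0.3, -1.7]
finger_gap: 0.0228
time_s: 8.02
tcp_pos: [0.4823, -0.1574, 0.2521]
ee_rot: [0.049, 0.999, 0.0, -0.0]
wrist_force: [0.3, 0.2, -1.7]
finger_gap: 0.0227
time_s: 8.27
tcp_pos: [0.4924, -0.1585, 0.2523]
ee_rot: [0.049, 0.999, 0.0, 0.0]
wrist_force: [-0.2, -0.3, -1.1]
finger_gap: 0.0227
scene2 [[ -0.042  -0.001   0.221  50.     59.     67.   ]
 [ -0.04   -0.002   0.222  44.     45.     47.   ]
 [ -0.038  -0.006   0.219  73.     71.     79.   ]
 [ -0.035  -0.005   0.217  77.     78.     84.   ]
 [ -0.033   0.005   0.221  98.     81.     81.   ]
 [ -0.03   -0.002   0.219 119.    122.    127.   ]
 [ -0.024  -0.005   0.223 144.    144.    145.   ]
 [ -0.022  -0.004   0.221 163.    161.    159.   ]
 [ -0.019  -0.002   0.223 158.    157.    161.   ]
 [ -0.018   0.004   0.224 164.    151.    148.   ]
 [ -0.016  -0.004   0.22  117.    115.    117.   ]
 [ -0.016   0.003   0.219 111.    100.     97.   ]
 [ -0.012   0.004   0.219  99.     82.     75.   ]
 [ -0.01    0.005   0.217 106.     7
[... 904 characters left out ...]
003   0.219  47.     43.     42.   ]
 [ -0.04    0.006   0.216  64.     48.     38.   ]
 [ -0.035   0.      0.221 116.    108.    105.   ]
 [ -0.031   0.001   0.22  143.    133.    131.   ]
 [ -0.027   0.003   0.22  153.    151.    150.   ]
 [ -0.025  -0.001   0.225 156.    172.    186.   ]
 [ -0.024  -0.      0.227  93.    133.    163.   ]
 [ -0.018  -0.006   0.22  174.    142.    133.   ]
 [ -0.009   0.003   0.215 117.    110.    105.   ]
 [ -0.004  -0.004   0.219 105.     92.     84.   ]
 [  0.001   0.004   0.21   97.     76.     63.   ]
 [  0.002  -0.003   0.228  89.     57.     35.   ]
 [  0.002   0.      0.222 104.     75.     52.   ]
 [  0.003   0.005   0.223 100.     65.     36.   ]]
```

```bash
python3 -m pendant '[[-0.5,0,0,0],[-0.5,0,0,0],[0,0,0,0]]';python3 -m pendant '[[-0.6,0,0,0],[-0.6,0,0,0],[0,0,0,0]]'; python3 -m pendant '[[-1,0,0,0],[-1,0,0,0],[0,0,0,0],[0,0,0,0]]';python3 -c "
from bench import *
o=observe();print(o['wrist_force'],o['moment'],o['tcp_pos'])"
```

```text
time_s: 8.52
tcp_pos: [0.5025, -0.1596, 0.2522]
ee_rot: [0.049, 0.999, 0.0, 0.0]
wrist_force: [0.1, 0.0, -0.6]
finger_gap: 0.0226
time_s: 8.77
tcp_pos: [0.5146, -0.1607, 0.2521]
ee_rot: [0.049, 0.999, 0.0, 0.0]
wrist_force: [0.8, -1.2, -1.9]
finger_gap: 0.0227
time_s: 9.1
tcp_pos: [0.5337, -0.1626, 0.2519]
ee_rot: [0.049, 0.999, 0.0, -0.0]
wrist_force: [0.0, 0.0, -1.2]
finger_gap: 0.0228
[ 0.02727381  0.03277325 -1.21762087] [-9.00183995e-04 -6.80165508e-06 -3.64346401e-02] [ 0.53371957 -0.16259545  0.25194502]
```

```bash
python3 -m pendant '[[-0.5,0,0,0],[0,0,0.3,0],[0,0,0.2,0],[0,0,0,0],[0,0,0,0]]'; python3 -m pendant '[[0,0,0.05,0],[0,0,0,0],[0,0,0,0]]'; python3 -m pendant '[[0,0,0.05,0],[0,0,0,0],[0,0,0,0]]'
```

```text
time_s: 9.52
tcp_pos: [0.5384, -0.1631, 0.247]
ee_rot: [0.049, 0.999, 0.0, -0.0]
wrist_force: [0.2, 0.2, -1.6]
finger_gap: 0.0226
time_s: 9.77
tcp_pos: [0.5387, -0.1631, 0.2469]
ee_rot: [0.049, 0.999, 0.0, 0.0]
wrist_force: [-0.4, 0.2, -1.5]
finger_gap: 0.022
time_s: 10.02
tcp_pos: [0.5387, -0.1631, 0.2463]
ee_rot: [0.049, 0.999, 0.0, -0.0]
wrist_force: [-0.2, 0.3, -1.0]
finger_gap: 0.0222
```

```bash
python3 -m pendant '[[-1,0,0,0],[-1,0,0,0],[-0.6,0,0,0],[-0.3,0,0,0],[0,0,0,0],[0,0,0,0]]'; for i in 1; do python3 -m pendant '[[-0.2,0,0,0],[0,0,0,0],[0,0,0,0]]';  python3 -m pendant '[[-0.2,0,0,0],[0,0,0,0],[0,0,0,0]]'; done
```

```text
time_s: 10.52
tcp_pos: [0.5674, -0.1659, 0.2461]
ee_rot: [0.049, 0.999, 0.0, -0.0]
wrist_force: [-0.1, -0.7, -1.5]
finger_gap: 0.0223
time_s: 10.77
tcp_pos: [0.5695, -0.1662, 0.2464]
ee_rot: [0.049, 0.999, 0.0, 0.0]
wrist_force: [0.0, -0.6, -1.7]
finger_gap: 0.0228
time_s: 11.02
tcp_pos: [0.5716, -0.1664, 0.2463]
ee_rot: [0.049, 0.999, 0.0, 0.0]
wrist_force: [-0.7, -0.0, -2.3]
finger_gap: 0.0224
```

```bash
python3 -m pendant '[[-0.2,0,0,0],[0,0,0,0],[0,0,0,0]]';  python3 -m pendant '[[-0.2,0,0,0],[0,0,0,0],[0,0,0,0]]'; python3 -m pendant '[[-0.1,0,0,0],[0,0,0,0],[0,0,0,0]]'
```

```text
time_s: 11.27
tcp_pos: [0.5736, -0.1666, 0.2462]
ee_rot: [0.049, 0.999, 0.0, -0.0]
wrist_force: [-0.7, -0.0, -1.5]
finger_gap: 0.0228
time_s: 11.52
tcp_pos: [0.5756, -0.1668, 0.2462]
ee_rot: [0.049, 0.999, 0.0, -0.0]
wrist_force: [-0.4, 0.4, -1.7]
finger_gap: 0.0224
time_s: 11.77
tcp_pos: [0.5765, -0.1669, 0.2462]
ee_rot: [0.049, 0.999, 0.0, -0.0]
wrist_force: [-0.9, 0.2, -2.3]
finger_gap: 0.0225
```

```bash
python3 -m pendant '[[-0.15,0,0,0],[0,0,0,0],[0,0,0,0]]';  python3 -m pendant '[[-0.15,0,0,0],[0,0,0,0],[0,0,0,0]]'; python3 -m pendant '[[-0.1,0,0,0],[0,0,0,0],[0,0,0,0]]'
```

```text
time_s: 12.02
tcp_pos: [0.5781, -0.167, 0.2463]
ee_rot: [0.049, 0.999, 0.0, 0.0]
wrist_force: [-0.2, -0.0, -1.8]
finger_gap: 0.0227
time_s: 12.27
tcp_pos: [0.5796, -0.1671, 0.2462]
ee_rot: [0.049, 0.999, 0.0, -0.0]
wrist_force: [-0.8, 0.2, -2.3]
finger_gap: 0.0224
time_s: 12.52
tcp_pos: [0.5805, -0.1672, 0.2463]
ee_rot: [0.049, 0.999, 0.0, 0.0]
wrist_force: [-0.4, 1.0, -1.5]
finger_gap: 0.0227
```

```bash
python3 -m pendant '[[-0.15,0,0,0],[0,0,0,0],[0,0,0,0]]';  python3 -m pendant '[[-0.15,0,0,0],[0,0,0,0],[0,0,0,0]]'
```

```text
time_s: 12.77
tcp_pos: [0.5819, -0.1674, 0.2463]
ee_rot: [0.049, 0.999, 0.0, -0.0]
wrist_force: [-1.4, 0.4, -1.5]
finger_gap: 0.0228
time_s: 13.02
tcp_pos: [0.583, -0.1675, 0.2463]
ee_rot: [0.049, 0.999, 0.0, -0.001]
wrist_force: [-5.9, 0.7, 1.1]
finger_gap: 0.0224
```

```bash
python3 -m pendant '[[-0.12,0,0,0],[0,0,0,0],[0,0,0,0]]'
```

```text
time_s: 13.27
tcp_pos: [0.5838, -0.1676, 0.2463]
ee_rot: [0.049, 0.999, 0.0, -0.001]
wrist_force: [-8.0, 0.3, 0.5]
finger_gap: 0.0228
```

```bash
python3 -m pendant '[[-0.06,0,0,0],[0,0,0,0]]'; python3 -m pendant '[[0,0,0,0],[0,0,0,0],[0,0,0,0],[0,0,0,0]]';python3 -m pendant '[[0,0,0,0],[0,0,0,0],[0,0,0,0]]'
```

```text
time_s: 13.43
tcp_pos: [0.5842, -0.1676, 0.2463]
ee_rot: [0.049, 0.999, 0.0, -0.002]
wrist_force: [-9.0, 2.0, 1.4]
finger_gap: 0.0227
time_s: 13.77
tcp_pos: [0.5842, -0.1676, 0.2463]
ee_rot: [0.049, 0.999, 0.0, -0.002]
wrist_force: [-8.8, 1.7, 0.8]
finger_gap: 0.0229
time_s: 14.02
tcp_pos: [0.5841, -0.1677, 0.2463]
ee_rot: [0.049, 0.999, 0.0, -0.002]
wrist_force: [-8.5, 2.5, 1.0]
finger_gap: 0.0228
```

```bash
python3 -m pendant '[[-0.07,0,0,0],[0,0,0,0]]'; python3 -m pendant '[[0,0,0,0],[0,0,0,0],[0,0,0,0],[0,0,0,0]]';python3 -m pendant '[[0,0,0,0],[0,0,0,0],[0,0,0,0]]'
```

```text
time_s: 14.18
tcp_pos: [0.5847, -0.1677, 0.2463]
ee_rot: [0.049, 0.999, 0.0, -0.002]
wrist_force: [-11.1, 1.7, 2.0]
finger_gap: 0.0225
time_s: 14.52
tcp_pos: [0.5846, -0.1677, 0.2463]
ee_rot: [0.049, 0.999, 0.0, -0.002]
wrist_force: [-9.9, 2.1, 1.5]
finger_gap: 0.0227
time_s: 14.77
tcp_pos: [0.5846, -0.1677, 0.2463]
ee_rot: [0.049, 0.999, 0.0, -0.002]
wrist_force: [-11.3, 1.6, 1.7]
finger_gap: 0.0225
```

```bash
python3 -m pendant '[[0.1,0,0,0],[0.1,0,0,0],[0.1,0,0,0],[0.1,0,0,0],[0,0,0.05,0],[0,0,0,0],[0,0,0,0]]'; python3 -m pendant '[[0,0,0,0],[0,0,0,0],[0,0,0,0],[0,0,0,0]]' 0.7; python3 -m pendant '[[0,0,-1,0],[0,0,-3,0],[0,0,-3,0],[0,0,0,0]]'
python3 - <<'E'
from h import *
np.set_printoptions(precision=4,suppress=True)
o=observe();print(o["tcp_pos"],o["ee_rot"],o["wrist_force"])
for n in ["scene","wrist"]:
    c=capture(n);print(n);analyse(c)
    cv2.imwrite(f"pics/g_{n}.png",c["img"])
E
```

```text
time_s: 15.35
tcp_pos: [0.5821, -0.1674, 0.2458]
ee_rot: [0.049, 0.999, 0.0, 0.0]
wrist_force: [-3.3, 0.3, 0.7]
finger_gap: 0.0227
time_s: 15.68
tcp_pos: [0.5822, -0.1674, 0.246]
ee_rot: [0.049, 0.999, -0.0, 0.0]
wrist_force: [-1.1, -0.1, 0.6]
finger_gap: 0.0592
time_s: 16.02
tcp_pos: [0.583, -0.1677, 0.3242]
ee_rot: [0.049, 0.999, -0.002, 0.006]
wrist_force: [0.9, -0.5, 1.8]
finger_gap: 0.06
[ 0.583  -0.1677  0.3242] [ 0.0491  0.9988 -0.0016  0.0057] [ 0.918  -0.4643  1.8196]
scene
green 96 all [ 0.5882 -0.169   0.2566] bbox mid [ 0.5825 -0.1667  0.2456] top [ 0.5817 -0.1667  0.258 ] [0.023 0.022 0.006] 62
yellow 97 all [0.58   0.0355 0.256 ] bbox mid [0.5762 0.04   0.2467] top [0.5762 0.04   0.2576] [0.023 0.022 0.007] 57
red 104 all [0.6192 0.0334 0.2558] bbox mid [0.6149 0.037  0.2442] top [0.6141 0.0376 0.2584] [0.022 0.022 0.006] 57
full 341 z 0.2084330504677886 x 0.47777746275700356 0.6717059027897174
  slopes [-0.358   0.2433] [-0.0997  0.0809] mid y at .5,.6 [0.0477 0.0248]
  post [0.6414 0.0133 0.2303] [0.6715 0.0557 0.2531]
spare 365 z 0.2082466854376469 x 0.47765474450050
[... 250 characters left out ...]
798 -0.1659  0.2556] [0.024 0.023 0.007] 649
yellow 16 all [ 0.6185 -0.1695  0.2332] bbox mid [ 0.6181 -0.1694  0.2332] top [ 0.6181 -0.1694  0.2332] [0.003 0.003 0.001] 16
red 722 all [0.6097 0.0276 0.2336] bbox mid [0.6121 0.0314 0.2346] top [0.6142 0.0284 0.2451] [0.019 0.008 0.007] 130
full 3624 z 0.20703460707542565 x 0.4730111728435484 0.6411139794425482
  slopes [ 0.2695 -0.1047] [-0.0449  0.0488] mid y at .5,.6 [0.0282 0.0394]
  post [0.6376 0.0133 0.23  ] [0.6657 0.0461 0.2486]
spare 4468 z 0.2071209240038371 x 0.4757895590164332 0.6448511617201365
  slopes [-0.0712 -0.1088] [-0.1201 -0.1122] mid y at .5,.6 [-0.1583 -0.1678]
  post [ 0.5787 -0.1955  0.2301] [ 0.6719 -0.152   0.2501]
```

View pics/g_wrist.png

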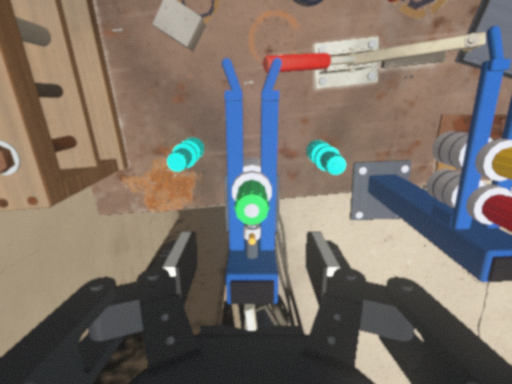

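```bash
python3 -m pendant '[[0.4,2,0,0],[0.4,3.5,0,0],[0.5,3.5,0,0],[0.5,3.5,0,0],[0.5,3.5,0,0],[0.5,3.5,0,0],[0.1,1.1,0,-2],[0,0,0,0],[0,0,0,0]]'
python3 - <<'E'
from h import *
np.set_printoptions(precision=4,suppress=True)
o=observe();print(o["tcp_pos"],o["ee_rot"],o["wrist_force"])
c=capture("wrist");analyse(c)
E
```

```text
time_s: 16.87
tcp_pos: [0.5732, 0.0405, 0.3149]
ee_rot: [0.031, 1.0, -0.0, -0.001]
wrist_force: [0.1, -1.4, 0.4]
finger_gap: 0.0597
[0.5732 0.0405 0.3149] [ 0.0312  0.9995 -0.0002 -0.0007] [ 0.1121 -1.4364  0.4383]
green 388 all [ 0.5798 -0.1556  0.2281] bbox mid [ 0.5808 -0.1578  0.2291] top [ 0.5829 -0.1574  0.2346] [0.017 0.008 0.007] 112
yellow 742 all [0.571  0.0408 0.2569] bbox mid [ 0.5906 -0.059   0.2397] top [0.5733 0.0409 0.2556] [0.024 0.024 0.007] 686
red 1121 all [0.6062 0.0391 0.2546] bbox mid [0.6206 0.0371 0.2395] top [0.6131 0.0387 0.2555] [0.025 0.024 0.007] 639
full 3471 z 0.2071562966662276 x 0.4743607692977764 0.6403222058037055
  slopes [-0.0127  0.0648] [-0.1002  0.0818] mid y at .5,.6 [0.0451 0.0395]
  post [ 0.5567 -0.0233  0.2423] [0.6679 0.0574 0.3711]
spare 3671 z 0.2067587914242978 x 0.47911886913557106 0.6737837779190089
  slopes [-0.1176 -0.0804] [-0.43    0.0723] mid y at .5,.6 [-0.141  -0.1683]
  post [ 0.6409 -0.1802  0.2301] [ 0.6724 -0.1498  0.2487]
```

```bash
python3 -m pendant '[[-0.18,-0.06,1.5,0],[0,0,2,0],[0,0,2,0],[0,0,1.3,0],[0,0,0,0],[0,0,0,0]]'; python3 -m pendant '[[0,0,0,0],[0,0,0,0],[0,0,0,0],[0,0,0,0],[0,0,0,0]]' 0; python3 -m pendant '[[0,0,-0.35,0],[0,0,-0.35,0],[0,0,0,0],[0,0,0,0]]'; python3 -m pendant '[[1,0,0,0],[1,0,0,0],[1,0,0,0],[0,0,0,0]]'; python3 -m pendant '[[1,0,0,0],[1,0,0,0],[1,0,0,0],[0,0,0,0]]'
```

```text
time_s: 17.42
tcp_pos: [0.575, 0.0384, 0.2473]
ee_rot: [0.033, 0.999, -0.0, -0.001]
wrist_force: [-0.1, -0.8, 0.8]
finger_gap: 0.0599
time_s: 17.83
tcp_pos: [0.5756, 0.0396, 0.2493]
ee_rot: [0.032, 0.999, -0.0, 0.001]
wrist_force: [0.4, -0.7, 5.0]
finger_gap: 0.0228
time_s: 18.17
tcp_pos: [0.575, 0.0398, 0.2545]
ee_rot: [0.032, 0.999, 0.0, -0.0]
wrist_force: [-0.4, 0.1, -1.9]
finger_gap: 0.0223
time_s: 18.5
tcp_pos: [0.5441, 0.0418, 0.2546]
ee_rot: [0.032, 1.0, 0.0, -0.0]
wrist_force: [-0.4, 0.1, -2.3]
finger_gap: 0.0222
time_s: 18.83
tcp_pos: [0.5146, 0.0437, 0.2548]
ee_rot: [0.032, 1.0, 0.0, -0.0]
wrist_force: [-0.4, 0.5, -2.1]
finger_gap: 0.0222
```

Run:
```python
from h import *
np.set_printoptions(precision=4,suppress=True)
o=observe();print(o["tcp_pos"],o["ee_rot"],o["wrist_force"],o["moment"])
c=capture("wrist");analyse(c)
```

```text
[0.5146 0.0437 0.2548] [ 0.0316  0.9995  0.     -0.0002] [-0.3525  0.5254 -2.1258] [ 0.0122 -0.02    0.0105]
yellow 1749 all [0.5086 0.0451 0.2623] bbox mid [0.5127 0.0447 0.2543] top [0.5127 0.0447 0.2633] [0.025 0.024 0.01 ] 1568
full 2448 z 0.2071178496738851 x 0.4729076758520062 0.5991484036838489
  slopes [-0.0973  0.1109] [-0.0124  0.0339] mid y at .5,.6 [0.045  0.0395]
  post [ 0.4979 -0.0185  0.2919] [0.5067 0.0535 0.3212]
spare 577 z 0.20577252949784416 x 0.5643801400193063 0.6226292067977948
  slopes [-0.1248 -0.072 ] [-0.2277 -0.0133] mid y at .5,.6 [-0.1308 -0.1484]
```

```bash
python3 -m pendant '[[1,0,0,0],[2,0,0,0],[2,0,0,0],[2,0,0,0],[0,0,0,0]]'; python3 -m pendant '[[-0.2,-2,0,0],[-0.2,-3.5,0,0],[-0.3,-3.5,0,0],[-0.3,-3.5,0,0],[-0.2,-3.5,0,0],[-0.2,-3,0,0],[-0.05,-1.1,0,0],[0,0,0,1.95],[0,0,0,0],[0,0,0,0]]'; python3 -c "
from bench import *
o=observe();print(o['wrist_force'],o['ee_rot'],o['tcp_pos'])"
```

```text
time_s: 19.3
tcp_pos: [0.4441, 0.0482, 0.2551]
ee_rot: [0.032, 1.0, 0.0, -0.0]
wrist_force: [-0.6, 0.0, -2.2]
finger_gap: 0.0228
time_s: 20.13
tcp_pos: [0.4476, -0.1534, 0.2546]
ee_rot: [0.048, 0.999, 0.0, -0.0]
wrist_force: [0.8, -0.1, -1.6]
finger_gap: 0.0224
[ 0.84300746 -0.12383948 -1.55961495] [ 4.82254822e-02  9.98836448e-01  2.20845057e-04 -6.29947377e-05] [ 0.44761009 -0.15341538  0.2546117 ]
```

```bash
python3 -m pendant '[[0,-0.07,0,0],[-1.5,0,0,0],[-1.5,0,0,0],[-0.5,0,0,0],[0,0,0,0]]'; python3 -m pendant '[[-1,0,0,0],[-1,0,0,0],[0,0,0,0]]';python3 -m pendant '[[-0.6,0,0,0],[-0.6,0,0,0],[0,0,0,0]]';python3 -m pendant '[[-1,0,0,0],[-0.9,0,0,0],[0,0,0,0],[0,0,0,0]]'
```

```text
time_s: 20.55
tcp_pos: [0.4825, -0.1571, 0.2545]
ee_rot: [0.048, 0.999, 0.0, -0.0]
wrist_force: [0.3, -0.3, -1.6]
finger_gap: 0.0226
time_s: 20.8
tcp_pos: [0.5022, -0.1593, 0.2546]
ee_rot: [0.048, 0.999, 0.0, -0.0]
wrist_force: [0.1, 0.2, -2.3]
finger_gap: 0.0222
time_s: 21.05
tcp_pos: [0.5141, -0.1607, 0.2547]
ee_rot: [0.049, 0.999, 0.0, 0.0]
wrist_force: [-0.8, -0.0, -2.1]
finger_gap: 0.0226
time_s: 21.38
tcp_pos: [0.5324, -0.1626, 0.2546]
ee_rot: [0.049, 0.999, 0.0, -0.0]
wrist_force: [0.0, -0.2, -1.4]
finger_gap: 0.0226
```

Lower stepwise until it nearly rests.

```bash
python3 -m pendant '[[0,0,0.25,0],[0,0,0.2,0],[0,0,0,0],[0,0,0,0]]'; python3 -m pendant '[[0,0,0.06,0],[0,0,0,0],[0,0,0,0]]'; python3 -m pendant '[[0,0,0.05,0],[0,0,0,0],[0,0,0,0]]'
```

```text
time_s: 21.72
tcp_pos: [0.5323, -0.1626, 0.2501]
ee_rot: [0.049, 0.999, 0.0, -0.0]
wrist_force: [0.5, -0.3, -1.7]
finger_gap: 0.0224
time_s: 21.97
tcp_pos: [0.5326, -0.1626, 0.2497]
ee_rot: [0.049, 0.999, 0.0, 0.0]
wrist_force: [0.6, 0.2, -2.0]
finger_gap: 0.0221
time_s: 22.22
tcp_pos: [0.5327, -0.1626, 0.2493]
ee_rot: [0.049, 0.999, 0.0, 0.0]
wrist_force: [0.2, 0.4, -1.1]
finger_gap: 0.0224
```

```bash
python3 -m pendant '[[-0.6,0,0.03,0],[-0.5,0,0,0],[0,0,0,0],[0,0,0,0]]'; python3 -m pendant '[[-0.15,0,0,0],[0,0,0,0],[0,0,0,0]]'; python3 -m pendant '[[-0.15,0,0,0],[0,0,0,0],[0,0,0,0]]'
```

```text
time_s: 22.55
tcp_pos: [0.5444, -0.1638, 0.2493]
ee_rot: [0.049, 0.999, -0.0, 0.001]
wrist_force: [1.3, 0.1, 1.0]
finger_gap: 0.0225
time_s: 22.8
tcp_pos: [0.5451, -0.1638, 0.2493]
ee_rot: [0.049, 0.999, -0.0, 0.0]
wrist_force: [-2.0, -0.3, 3.0]
finger_gap: 0.0223
time_s: 23.05
tcp_pos: [0.5465, -0.164, 0.2493]
ee_rot: [0.049, 0.999, -0.0, 0.0]
wrist_force: [-2.6, 1.0, 4.3]
finger_gap: 0.0226
```

```bash
python3 -m pendant '[[0,0,-0.06,0],[0,0,0,0],[0,0,0,0]]'; python3 -m pendant '[[-0.1,0,0,0],[0,0,0,0],[0,0,0,0]]'; python3 -m pendant '[[-0.1,0,0,0],[0,0,0,0],[0,0,0,0]]'
```

```text
time_s: 23.3
tcp_pos: [0.5465, -0.164, 0.2493]
ee_rot: [0.049, 0.999, 0.0, -0.0]
wrist_force: [-2.2, 0.6, 2.1]
finger_gap: 0.0226
time_s: 23.55
tcp_pos: [0.5476, -0.164, 0.2493]
ee_rot: [0.049, 0.999, 0.0, -0.0]
wrist_force: [-1.4, 0.1, 2.1]
finger_gap: 0.0223
time_s: 23.8
tcp_pos: [0.5485, -0.1641, 0.2493]
ee_rot: [0.049, 0.999, 0.0, -0.0]
wrist_force: [-1.9, -0.2, 1.0]
finger_gap: 0.0225
```

```bash
python3 -m pendant '[[-0.1,0,-0.03,0],[0,0,0,0],[0,0,0,0]]'; python3 -m pendant '[[-0.1,0,0,0],[0,0,0,0],[0,0,0,0]]'
```

```text
time_s: 24.05
tcp_pos: [0.5492, -0.1642, 0.2494]
ee_rot: [0.049, 0.999, 0.0, -0.001]
wrist_force: [-4.5, 1.3, 0.7]
finger_gap: 0.0225
time_s: 24.3
tcp_pos: [0.5499, -0.1643, 0.2494]
ee_rot: [0.049, 0.999, 0.0, -0.001]
wrist_force: [-6.7, 1.3, 1.3]
finger_gap: 0.0226
```

```bash
python3 -m pendant '[[-0.12,0,0,0],[0,0,0,0],[0,0,0,0]]'
```

```text
time_s: 24.55
tcp_pos: [0.5507, -0.1644, 0.2494]
ee_rot: [0.049, 0.999, 0.0, -0.002]
wrist_force: [-9.1, 1.0, 2.2]
finger_gap: 0.0223
```

```bash
python3 -m pendant '[[-0.08,0,0,0],[0,0,0,0]]'; python3 -m pendant '[[0,0,0,0],[0,0,0,0],[0,0,0,0],[0,0,0,0]]';python3 -m pendant '[[0,0,0,0],[0,0,0,0],[0,0,0,0]]'
```

```text
time_s: 24.72
tcp_pos: [0.5512, -0.1644, 0.2495]
ee_rot: [0.049, 0.999, 0.0, -0.002]
wrist_force: [-11.4, 1.6, 4.3]
finger_gap: 0.0224
time_s: 25.05
tcp_pos: [0.5512, -0.1644, 0.2495]
ee_rot: [0.049, 0.999, 0.0, -0.002]
wrist_force: [-11.9, 1.8, 3.1]
finger_gap: 0.0219
time_s: 25.3
tcp_pos: [0.5512, -0.1645, 0.2495]
ee_rot: [0.049, 0.999, 0.0, -0.002]
wrist_force: [-11.0, 1.5, 3.8]
finger_gap: 0.0224
```

```bash
python3 -m pendant '[[0.1,0,0,0],[0.1,0,0,0],[0.1,0,0,0],[0.1,0,0,0],[0,0,0.02,0],[0,0,0,0],[0,0,0,0],[0,0,0,0]]'; python3 -m pendant '[[0,0,0,0],[0,0,0,0],[0,0,0,0],[0,0,0,0]]' 0.7; python3 -m pendant '[[0,0,-1,0],[0,0,-3,0],[0,0,-3,0],[0,0,0,0],[0,0,0,0]]'
python3 - <<'E'
from h import *
np.set_printoptions(precision=4,suppress=True)
o=observe();print(o["tcp_pos"],o["ee_rot"],o["wrist_force"])
c=capture("scene");analyse(c)
c=capture("wrist");analyse(c);cv2.imwrite("pics/h.png",c["img"])
E
```

```text
time_s: 25.97
tcp_pos: [0.5486, -0.1641, 0.2494]
ee_rot: [0.049, 0.999, 0.0, -0.0]
wrist_force: [-0.8, 0.3, -1.5]
finger_gap: 0.0224
time_s: 26.3
tcp_pos: [0.5488, -0.1642, 0.25]
ee_rot: [0.049, 0.999, -0.0, 0.0]
wrist_force: [1.0, -0.2, 0.2]
finger_gap: 0.0595
time_s: 26.72
tcp_pos: [0.5491, -0.1644, 0.3229]
ee_rot: [0.049, 0.999, -0.001, 0.003]
wrist_force: [0.7, -0.3, -1.8]
finger_gap: 0.0597
[ 0.5491 -0.1644  0.3229] [ 0.0487  0.9988 -0.0008  0.0027] [ 0.7081 -0.3263 -1.7521]
green 96 all [ 0.5881 -0.1693  0.2567] bbox mid [ 0.5823 -0.1665  0.2465] top [ 0.5823 -0.1665  0.2586] [0.025 0.022 0.006] 55
yellow 98 all [ 0.5537 -0.1657  0.2569] bbox mid [ 0.5489 -0.1633  0.247 ] top [ 0.5489 -0.1632  0.2582] [0.022 0.022 0.006] 65
red 106 all [0.6188 0.0332 0.2556] bbox mid [0.6153 0.0371 0.2453] top [0.6147 0.0381 0.2583] [0.022 0.021 0.007] 59
full 445 z 0.20843718392935795 x 0.4766198650183287 0.6711427925552989
  slopes [-0.0572  0.0879] [-0.0749  0.0681] mid y at .5,.6 [0.045  0.0384]
  post [0.6417 0.0129 0.2301] [0.6711 0.0561 0.2542]
spare 351 z 0.20815124094210846 x 0.4795851
[... 253 characters left out ...]
 -0.1662  0.2557] [0.023 0.024 0.007] 568
yellow 728 all [ 0.5437 -0.1628  0.2568] bbox mid [ 0.5771 -0.1624  0.2413] top [ 0.5464 -0.1624  0.2558] [0.024 0.023 0.007] 655
red 1099 all [0.6081 0.0279 0.2396] bbox mid [0.612  0.0341 0.2393] top [0.6135 0.0284 0.2543] [0.021 0.008 0.008] 190
full 4677 z 0.20701514735427987 x 0.47307442591088356 0.6627182050298219
  slopes [0.0057 0.0498] [-0.0666  0.0622] mid y at .5,.6 [0.0408 0.0377]
  post [0.6378 0.0127 0.2301] [0.6659 0.0499 0.248 ]
spare 3025 z 0.20714673706583248 x 0.47522935038909464 0.644831913022557
  slopes [-0.0494 -0.1195] [-0.1406 -0.1022] mid y at .5,.6 [-0.1583 -0.1678]
  post [ 0.5382 -0.1954  0.23  ] [ 0.6592 -0.1509  0.3715]
```

View pics/h.png

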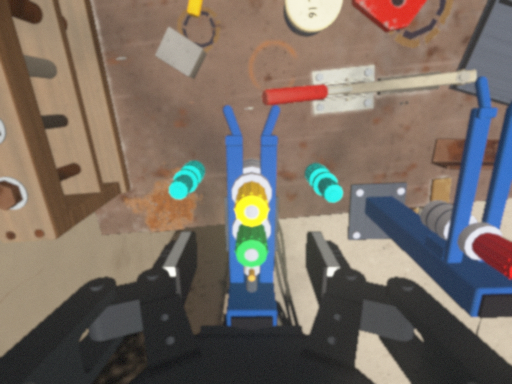

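```bash
python3 -m pendant '[[-0.5,2,0,0],[-0.7,3.5,0,0],[-0.8,3.5,0,0],[-0.8,3.5,0,0],[-0.8,3.5,0,0],[-0.8,3.4,0,0],[-0.24,1.3,0,-2],[0,0,0,0],[0,0,0,0]]'
python3 - <<'E'
from h import *
np.set_printoptions(precision=4,suppress=True)
o=observe();print(o["tcp_pos"],o["ee_rot"],o["wrist_force"])
c=capture("wrist");analyse(c)
E
```

```text
time_s: 27.57
tcp_pos: [0.6147, 0.0374, 0.3183]
ee_rot: [0.031, 1.0, -0.0, -0.001]
wrist_force: [0.7, 0.3, 0.4]
finger_gap: 0.0599
[0.6147 0.0374 0.3183] [ 0.0308  0.9995 -0.0002 -0.0011] [0.7099 0.299  0.4416]
green 152 all [ 0.582  -0.1554  0.224 ] bbox mid [ 0.5819 -0.1569  0.2246] top [ 0.5826 -0.1569  0.2258] [0.016 0.007 0.007] 114
red 986 all [0.6073 0.039  0.2565] bbox mid [0.6205 0.039  0.2395] top [0.6126 0.039  0.2556] [0.024 0.023 0.007] 689
full 5139 z 0.20716667768320182 x 0.4737701529386982 0.6398021541485486
  slopes [-0.0456  0.0819] [-0.0699  0.0662] mid y at .5,.6 [0.0452 0.0394]
  post [0.639  0.0155 0.2416] [0.6673 0.0569 0.2491]
spare 3550 z 0.20674958079622097 x 0.47896819842883986 0.6714883787144835
  slopes [-0.0991 -0.0886] [-0.0996 -0.0948] mid y at .5,.6 [-0.1414 -0.1513]
  post [ 0.6419 -0.1715  0.23  ] [ 0.6723 -0.1497  0.2485]
```

```bash
python3 -m pendant '[[0,0.04,2,0],[0,0,2,0],[0,0,1.9,0],[0,0,1,0],[0,0,0,0],[0,0,0,0]]'; python3 -m pendant '[[0,0,0,0],[0,0,0,0],[0,0,0,0],[0,0,0,0],[0,0,0,0]]' 0; python3 -m pendant '[[0,0,-0.35,0],[0,0,-0.35,0],[0,0,0,0],[0,0,0,0]]'
python3 - <<'E'
from h import *
np.set_printoptions(precision=4,suppress=True)
o=observe();print(o["tcp_pos"],o["ee_rot"],o["wrist_force"],o["moment"])
c=capture("wrist");analyse(c)
c=capture("top");P=cloud(c)
for b in boxes_of("tray","top")[:1]:
    e=np.array(b["extent"]).astype(int);print(e)
    g=P[e[1]-6:e[3]+6,e[0]-6:e[2]+6];im=c["img"][e[1]-6:e[3]+6,e[0]-6:e[2]+6]
    z=g[...,2];m=(z>.011)&(z<.03);q=g[m][:,:2].astype(np.float32);print(m.sum(),cv2.minAreaRect(q));print("floor",np.median(z[10:-10,10:-10]))
E
```

```text
time_s: 28.12
tcp_pos: [0.6148, 0.0367, 0.2509]
ee_rot: [0.032, 0.999, -0.0, -0.0]
wrist_force: [0.5, 0.5, 0.0]
finger_gap: 0.0595
time_s: 28.53
tcp_pos: [0.6153, 0.0376, 0.2522]
ee_rot: [0.031, 1.0, -0.0, 0.001]
wrist_force: [0.1, -1.7, 6.0]
finger_gap: 0.0222
time_s: 28.87
tcp_pos: [0.6149, 0.0378, 0.2572]
ee_rot: [0.031, 1.0, 0.0, -0.0]
wrist_force: [0.4, 0.6, -2.9]
finger_gap: 0.0224
[0.6149 0.0378 0.2572] [ 0.0312  0.9995  0.0001 -0.0003] [ 0.3575  0.6377 -2.8703] [ 0.0286  0.0029 -0.016 ]
red 2615 all [0.6059 0.0393 0.2609] bbox mid [0.6207 0.0377 0.2484] top [0.6124 0.0389 0.2636] [0.025 0.024 0.012] 1563
full 8796 z 0.20721808371577244 x 0.48712282769858284 0.6187732654007879
  slopes [-0.0496  0.084 ] [-0.0666  0.0644] mid y at .5,.6 [0.0452 0.0394]
  post [0.6393 0.0241 0.2432] [0.6457 0.05   0.2466]
[170 198 212 244]
180 ((0.4468435049057007, 0.21088674664497375), (0.12033752351999283, 0.11987237632274628), 69.63897705078125)
floor 0.002512947066357074
```

```bash
python3 -m pendant '[[0,0,-0.12,0],[1,0,0,0],[2,0,0,0],[2,0,0,0],[2,0,0,0],[1,0,0,0],[0,0,0,0],[0,0,0,0]]'; python3 -m pendant '[[1,0,0,0],[1,0,0,0],[1,0,0,0],[0,0,0,0]]'; python3 -m pendant '[[1,0,0,0],[1,0,0,0],[1,0,0,0],[1,0,0,0],[1.5,0,0,0],[0,0,0,0],[0,0,0,0]]'
```

```text
time_s: 29.68
tcp_pos: [0.5351, 0.0428, 0.2592]
ee_rot: [0.031, 1.0, 0.0, 0.0]
wrist_force: [0.1, -0.3, -1.2]
finger_gap: 0.0224
time_s: 30.02
tcp_pos: [0.5049, 0.0447, 0.2589]
ee_rot: [0.031, 1.0, 0.0, -0.0]
wrist_force: [0.3, 1.3, -2.1]
finger_gap: 0.0221
time_s: 30.6
tcp_pos: [0.4509, 0.048, 0.2591]
ee_rot: [0.031, 1.0, 0.0, 0.001]
wrist_force: [0.6, -0.4, -2.5]
finger_gap: 0.0222
```

```bash
python3 -m pendant '[[2,0,0,0],[-0.1,2,0,0],[-0.15,3.5,0,0],[-0.15,3.5,0,0],[-0.15,3.5,0,0],[-0.15,2.8,0,0],[0,1,0,0],[0,0,0,0],[0,0,0,0]]'; python3 -m pendant '[[0,0,2,0],[0,0,3,0],[0,0,3,0],[0,0,2,0],[0,0,1,0],[0,0,0,0],[0,0,0,0]]'
python3 - <<'E'
from h import *
np.set_printoptions(precision=4,suppress=True)
o=observe();print(o["tcp_pos"],o["ee_rot"],o["wrist_force"])
c=capture("wrist");cv2.imwrite("pics/i.png",c["img"])
E
```

```text
time_s: 31.35
tcp_pos: [0.448, 0.2114, 0.2584]
ee_rot: [0.031, 1.0, -0.0, -0.0]
wrist_force: [-0.2, 0.4, -2.7]
finger_gap: 0.0223
time_s: 31.93
tcp_pos: [0.4481, 0.2109, 0.1497]
ee_rot: [0.032, 0.999, 0.0, 0.0]
wrist_force: [0.6, -0.4, -1.5]
finger_gap: 0.022
[0.4481 0.2109 0.1497] [0.0319 0.9995 0.0001 0.0005] [ 0.5777 -0.3868 -1.5115]
```

View pics/i.png

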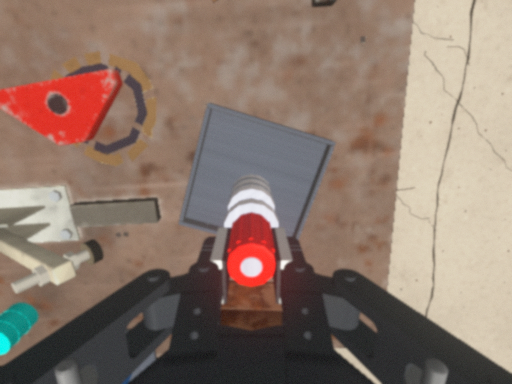

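```bash
python3 -m pendant '[[0,0,1.2,0],[0,0,1.2,0],[0,0,0.8,0],[0,0,0.3,0],[0,0,0,0],[0,0,0,0]]'; python3 -m pendant '[[0,0,0.2,0],[0,0,0,0],[0,0,0,0]]'; python3 -m pendant '[[0,0,0.15,0],[0,0,0,0],[0,0,0,0]]'
```

```text
time_s: 32.48
tcp_pos: [0.4474, 0.2116, 0.1137]
ee_rot: [0.031, 1.0, -0.0, -0.0]
wrist_force: [0.2, -0.3, -1.8]
finger_gap: 0.0219
time_s: 32.73
tcp_pos: [0.4476, 0.2116, 0.1121]
ee_rot: [0.031, 1.0, 0.0, 0.0]
wrist_force: [0.1, -0.9, -2.2]
finger_gap: 0.0219
time_s: 32.98
tcp_pos: [0.4474, 0.2116, 0.1103]
ee_rot: [0.031, 1.0, 0.0, 0.0]
wrist_force: [-0.2, 0.5, -3.3]
finger_gap: 0.0225
```

```bash
python3 -m pendant '[[0,0,0.1,0],[0,0,0,0],[0,0,0,0]]'; python3 -m pendant '[[0,0,0.07,0],[0,0,0,0],[0,0,0,0]]'; python3 -m pendant '[[0,0,0.05,0],[0,0,0,0],[0,0,0,0]]'
```

```text
time_s: 33.23
tcp_pos: [0.4474, 0.2116, 0.1092]
ee_rot: [0.031, 1.0, 0.0, -0.0]
wrist_force: [-0.3, 0.3, -1.7]
finger_gap: 0.0222
time_s: 33.48
tcp_pos: [0.4474, 0.2116, 0.1086]
ee_rot: [0.031, 1.0, 0.0, -0.0]
wrist_force: [0.0, -0.7, -2.5]
finger_gap: 0.0226
time_s: 33.73
tcp_pos: [0.4475, 0.2116, 0.1082]
ee_rot: [0.031, 1.0, 0.0, 0.0]
wrist_force: [0.1, -0.4, -1.5]
finger_gap: 0.0221
```

```bash
python3 -m pendant '[[0,0,0.06,0],[0,0,0,0],[0,0,0,0]]'; python3 -m pendant '[[0,0,0.06,0],[0,0,0,0],[0,0,0,0]]'; python3 -m pendant '[[0,0,0.05,0],[0,0,0,0],[0,0,0,0]]'
```

```text
time_s: 33.98
tcp_pos: [0.4478, 0.2116, 0.1082]
ee_rot: [0.031, 1.0, 0.0, 0.0]
wrist_force: [-1.3, -0.8, 5.4]
finger_gap: 0.0224
time_s: 34.23
tcp_pos: [0.448, 0.2117, 0.1082]
ee_rot: [0.031, 1.0, 0.0, 0.001]
wrist_force: [-2.7, -1.3, 7.7]
finger_gap: 0.0224
time_s: 34.48
tcp_pos: [0.4481, 0.2117, 0.1082]
ee_rot: [0.031, 1.0, 0.0, 0.001]
wrist_force: [-2.9, -1.9, 11.4]
finger_gap: 0.0221
```

Standing on the floor. Relieve the load, release, rise.

```bash
python3 -m pendant '[[0,0,-0.08,0],[0,0,-0.06,0],[0,0,0,0],[0,0,0,0]]'; python3 -m pendant '[[0,0,0,0],[0,0,0,0],[0,0,0,0],[0,0,0,0]]' 0.7; python3 -m pendant '[[0,0,-1,0],[0,0,-3,0],[0,0,-4,0],[0,0,-4,0],[0,0,0,0],[2,0,0,0],[3,0,0,0],[0,0,0,0],[0,0,0,0]]'
python3 - <<'E'
from h import *
np.set_printoptions(precision=4,suppress=True)
o=observe();print(o["tcp_pos"],o["ee_rot"],o["wrist_force"])
ims=[]
for n in ["scene","top"]:
    c=capture(n);ims.append(c["img"]);P=cloud(c);M=masks(c["img"])
    m=M["red"]&(abs(P[...,0]-.448)<.05)&(abs(P[...,1]-.212)<.05);q=P[m]
    print(n,"red in tray",m.sum(),q.min(0),q.max(0),np.median(q,0));analyse(c)
    d=dict(np.load(f"/tmp/{n}.npz"));print("bystander diff")
    for t in ["gel_tub","block","magnet"]:
        b=boxes_of(t,n)[:1];print(t,[np.round(x["extent"],0) for x in b])
s=cv2.resize(ims[0][120:330,150:380],(420,384));cv2.imwrite("pics/j.png",np.hstack([s,cv2.resize(ims[1][100:280,150:380],(375,384))]))
E
```

```text
time_s: 34.82
tcp_pos: [0.4477, 0.2117, 0.1082]
ee_rot: [0.031, 1.0, 0.0, 0.0]
wrist_force: [-1.6, 0.0, 6.7]
finger_gap: 0.0221
time_s: 35.15
tcp_pos: [0.4473, 0.2115, 0.1074]
ee_rot: [0.031, 1.0, -0.0, -0.0]
wrist_force: [-0.3, -0.1, -0.4]
finger_gap: 0.0596
time_s: 35.9
tcp_pos: [0.397, 0.2149, 0.2286]
ee_rot: [0.031, 1.0, 0.0, 0.001]
wrist_force: [1.0, -0.2, 0.0]
finger_gap: 0.0597
[0.397  0.2149 0.2286] [0.0308 0.9995 0.0004 0.0008] [ 0.9798 -0.2103  0.0403]
scene red in tray 74 [0.4366 0.1996 0.0854] [0.4605 0.2217 0.12  ] [0.4512 0.2069 0.1105]
green 97 all [ 0.5879 -0.1693  0.2567] bbox mid [ 0.5823 -0.1668  0.2469] top [ 0.5819 -0.1667  0.2585] [0.023 0.022 0.007] 62
yellow 96 all [ 0.5536 -0.1658  0.2571] bbox mid [ 0.5486 -0.163   0.2468] top [ 0.5486 -0.163   0.2578] [0.023 0.023 0.006] 69
full 543 z 0.20832816985120728 x 0.47500929894450084 0.6713991995002593
  slopes [-0.0643  0.0918] [-0.0562  0.0581] mid y at .5,.6 [0.0448 0.0388]
  post [0.6413 0.0132 0.2306] [0.6721 0.0546 0.2535]
spare 367 z 0.20820248582679357 x 0.4794840026351189 0.6745993533456988
  slopes [-0.09
[... 450 characters left out ...]
] [0.022 0.021 0.006] 49
yellow 61 all [ 0.5453 -0.1626  0.2561] bbox mid [ 0.5458 -0.1641  0.2495] top [ 0.5458 -0.1646  0.2569] [0.022 0.021 0.006] 54
full 569 z 0.20661272443949052 x 0.4735357819345842 0.6417769847776879
  slopes [-0.0622  0.0885] [-0.0677  0.0626] mid y at .5,.6 [0.0431 0.0366]
  post [0.6373 0.0138 0.2302] [0.6685 0.0562 0.2495]
spare 417 z 0.20654746086366138 x 0.47505595500252973 0.6656303454716294
  slopes [-0.0976 -0.0959] [-0.0998 -0.1257] mid y at .5,.6 [-0.1602 -0.17  ]
  post [ 0.639  -0.196   0.2302] [ 0.6729 -0.1531  0.2503]
bystander diff
gel_tub [array([275., 232., 297., 257.])]
block [array([330., 222., 354., 243.])]
magnet [array([230., 234., 263., 254.])]
```

View pics/j.png

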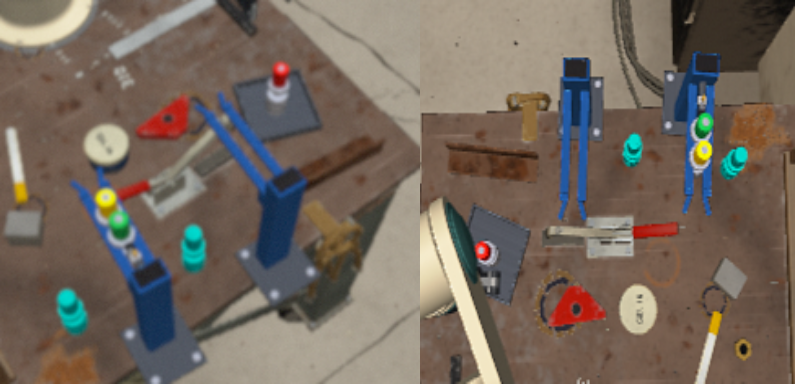

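```bash
python3 -c "
from bench import *
print(close_job())"
```

```text
the job is handed in; nothing more can be done
None
```

All the steps are done and the job was handed in at about 36 s of the 72 s allowed; no verdict was reported.

- **Green bolt:** moved first to the spare hook and pushed against the buffer. The wrist read 10 to 11 N for about 0.6 s (after about 9 N for the 0.6 s before that), with a highest reading of 11.3 N. I then eased off and released it.
- **Yellow bolt:** moved next and pushed against the green one with 11 to 12 N at the wrist, also for about 0.6 s. Some of that was friction on the prongs. I then eased off and released it.
- **Red bolt:** taken off last, lowered until it touched the tray floor (up to 11 N), unloaded to about 7 N and released.

**Last checks:**
- Both bolts hang at their resting height on the spare hook, about 34 mm apart.
- The red bolt stands upright in the middle of the tray, its top about 0.115 m up as expected, and the full hook is empty.
- The gel tub and magnet gave the same detections as at the start in both views, and so did the block in the top view. The first scene-view detection of the block was a false one, so it has no comparison there.
- The gripper was clear of everything, with wrist force near zero.
- No check failed. The cameras and the arm disagreed by 1 to 3 mm in position, which I corrected for using the bolts already gripped.

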